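# Stir the olive and cheese salad

### The job

Take the wooden stick from its slanted rest, dip its tip deep among the cheese balls and olives in the blue bowl and stir some three times right round the bowl, in wide circles about halfway between its middle and its wall, so that most of the pieces are carried well away from where they lay. Spill nothing, do not touch the food with the fingers, push the bowl no more than a few centimetres and leave everything else where it stands. Then lay the stick back in the groove of its rest, tip end down on the foot stop, and let it settle there before you let go.

Things in the scene. Friction and masses are not known exactly. Their poses are not given: they have to be found in the camera images.
- bowl: open round blue ceramic mixing bowl, loose, about 0.9 kg; outside diameter 166 mm at the rim and 116 mm at the foot, 50 mm tall, wall 6 mm, inner floor 7 mm above the counter and flat to a radius of about 60 mm. Origin: centre of its underside, z up; its yaw has no meaning
- stick: round wooden stirring stick, 20 mm thick, 220 mm long over its rounded ends, about 60 g, dark bands round the handle end. Origin 10 mm inside the tip end, on the axis; z runs along the stick to the handle, whose end is at z = 210 mm. It starts in the groove of the rest, 30 degrees from upright, handle up and leaning towards the robot
- stick_tip (a point): on the stick's axis at the centre of the rounded tip end: the wood reaches 10 mm beyond it every way (the same point as the stick's origin)
- stick_grip (a point): on the stick's axis 178 mm from stick_tip, 32 mm short of the handle's last point: where to hold it, the fingers closing level across the stick and pointing straight down
- stick_rest: fixed wooden rest, base 125 x 76 x 14 mm. Origin: centre of its underside, z up; x points level from the resting stick's handle towards its tip. Its open 90 degree V groove (31 mm wide) faces +x and up: the resting stick runs from rest_foot along (-0.5, 0, 0.866) of this frame; the groove bears its lowest 125 mm, the handle stands free above. Stick goes in along the groove or from its open side
- rest_foot (a point): where stick_tip is when the stick lies home in the groove with its tip end on the foot stop; at (30, 0, 36) mm in the rest's frame
- cheese_ball_0: white fresh cheese ball in the bowl, 30 mm in diameter, 15 g, rolls freely; origin at its centre
- cheese_ball_1: white fresh cheese ball in the bowl, 30 mm in diameter, 15 g, rolls freely; origin at its centre
- cheese_ball_2: white fresh cheese ball in the bowl, 30 mm in diameter, 15 g, rolls freely; origin at its centre
- olive_0: big green olive in the bowl, rigid, 27 mm thick and 37 mm long, 14 g; origin at its centre
- olive_1: big green olive in the bowl, rigid, 27 mm thick and 37 mm long, 14 g; origin at its centre
- olive_2: big green olive in the bowl, rigid, 27 mm thick and 37 mm long, 14 g; origin at its centre
- honey_jar: glass honey jar, 71 mm wide, 110 mm tall, loose bystander; origin at the centre of its underside
- jam_jar: glass jar of red jam, 75 mm wide, 112 mm tall, loose bystander; origin at the centre of its underside
- crottin_6: small pale drum-shaped cheese, 63 mm wide, 72 mm tall, loose bystander; origin at the centre of its underside
- ash_brick_7: grey ash-coated cheese, a blunt pyramid 57 x 63 x 54 mm, loose bystander; origin at the centre of its underside
- price_stand_1: black price card on a round foot, 42 x 75 x 106 mm, loose bystander; origin at the centre of its underside
- pyramid_4: pale pyramid cheese, 76 x 78 x 80 mm, loose bystander; origin at the centre of its underside

How it is judged:
On the way, in this order (a step that is already met when the one before it is completed fails the run):
1. the stick is lifted out of its rest, its tip above the height of the bowl's rim (height (world z) of stick_tip above 0.075 m and contact force between the fingers and stick above 0.3 N), for 0.1 s.
2. the held stick's tip, below the bowl's rim, passes through one side of the bowl (z of stick_tip in the frame of bowl below 0.045 m and horizontal distance between stick_tip and bowl below 0.075 m and contact force between the fingers and stick above 0.3 N and x of stick_tip in the frame of bowl above 0.015 m and y of stick_tip in the frame of bowl between -0.015 and 0.015 m), for 0.05 s.
3. the held stick's tip, below the bowl's rim, goes on round by a quarter turn, off the middle (z of stick_tip in the frame of bowl below 0.045 m and horizontal distance between stick_tip and bowl below 0.075 m and contact force between the fingers and stick above 0.3 N and x of stick_tip in the frame of bowl between -0.015 and 0.015 m and (y of stick_tip in the frame of bowl above 0.015 m or y of stick_tip in the frame of bowl below -0.015 m)), for 0.05 s.
4. the held stick's tip, below the bowl's rim, reaches the side opposite to the first (z of stick_tip in the frame of bowl below 0.045 m and horizontal distance between stick_tip and bowl below 0.075 m and contact force between the fingers and stick above 0.3 N and x of stick_tip in the frame of bowl below -0.015 m and y of stick_tip in the frame of bowl between -0.015 and 0.015 m), for 0.05 s.
5. the held stick's tip, below the bowl's rim, goes on round by another quarter turn, off the middle (all of step 3), for 0.05 s.
6. the held stick's tip, below the bowl's rim, comes round to the first side, and at least four of the six pieces are then more than 25 mm from where they lay at the start (all of step 2 and (distance of each of cheese_ball_0, cheese_ball_1, cheese_ball_2, olive_0 from where it was at the start of the episode above 0.025 m or distance of each of cheese_ball_0, cheese_ball_1, cheese_ball_2, olive_1 from where it was at the start of the episode above 0.025 m or distance of each of cheese_ball_0, cheese_ball_1, cheese_ball_2, olive_2 from where it was at the start of the episode above 0.025 m or distance of each of cheese_ball_0, cheese_ball_1, olive_0, olive_1 from where it was at the start of the episode above 0.025 m or distance of each of cheese_ball_0, cheese_ball_1, olive_0, olive_2 from where it was at the start of the episode above 0.025 m or distance of each of cheese_ball_0, cheese_ball_1, olive_1, olive_2 from where it was at the start of the episode above 0.025 m or distance of each of cheese_ball_0, cheese_ball_2, olive_0, olive_1 from where it was at the start of the episode above 0.025 m or distance of each of cheese_ball_0, cheese_ball_2, olive_0, olive_2 from where it was at the start of the episode above 0.025 m or distance of each of cheese_ball_0, cheese_ball_2, olive_1, olive_2 from where it was at the start of the episode above 0.025 m or distance of each of cheese_ball_0, olive_0, olive_1, olive_2 from where it was at the start of the episode above 0.025 m or distance of each of cheese_ball_1, cheese_ball_2, olive_0, olive_1 from where it was at the start of the episode above 0.025 m or distance of each of cheese_ball_1, cheese_ball_2, olive_0, olive_2 from where it was at the start of the episode above 0.025 m or distance of each of cheese_ball_1, cheese_ball_2, olive_1, olive_2 from where it was at the start of the episode above 0.025 m or distance of each of cheese_ball_1, olive_0, olive_1, olive_2 from where it was at the start of the episode above 0.025 m or distance of each of cheese_ball_2, olive_0, olive_1, olive_2 from where it was at the start of the episode above 0.025 m)), for 0.05 s.
7. the stick lies home in the groove, tip on the foot stop, while the fingers still hold it (not dropped in) (distance between stick_tip and rest_foot below 0.012 m and x of stick_grip in the frame of stick_rest between -0.077 and -0.041 m and y of stick_grip in the frame of stick_rest between -0.018 and 0.018 m and contact force between the fingers and stick above 0.3 N and linear speed of stick below 0.03 m/s), for 0.1 s.
At the end, for the whole second after the job is handed in: The stick lies released and still in its rest: stick_tip within 12 mm of rest_foot, handle within 18 mm of the groove line; the bowl is upright (tilt under 0.1 rad) and all six pieces are in it (centres within 80 mm of its axis, less than 55 mm above its underside) (distance between stick_tip and rest_foot below 0.012 m and x of stick_grip in the frame of stick_rest between -0.077 and -0.041 m and y of stick_grip in the frame of stick_rest between -0.018 and 0.018 m and linear speed of stick below 0.02 m/s and angle between bowl's own z axis and vertical below 0.1 rad and horizontal distance between each of cheese_ball_0, cheese_ball_1, cheese_ball_2, olive_0, olive_1, olive_2 and bowl below 0.08 m and z of each of cheese_ball_0, cheese_ball_1, cheese_ball_2, olive_0, olive_1, olive_2 in the frame of bowl below 0.055 m); the robot touches nothing.
It fails at once if the bowl is pushed more than 50 mm from its place or tipped (distance of bowl from where it was at the start of the episode above 0.05 m or angle between bowl's own z axis and vertical above 0.3 rad).
It fails at once if a piece leaves the bowl (horizontal distance between any of cheese_ball_0, cheese_ball_1, cheese_ball_2, olive_0, olive_1, olive_2 and bowl above 0.1 m).
It fails at once if the fingers touch the food (contact force between the fingers and cheese_ball_0 above 0.5 N or contact force between the fingers and cheese_ball_1 above 0.5 N or contact force between the fingers and cheese_ball_2 above 0.5 N or contact force between the fingers and olive_0 above 0.5 N or contact force between the fingers and olive_1 above 0.5 N or contact force between the fingers and olive_2 above 0.5 N).
It fails at once if a bystander is moved more than 30 mm (distance of any of honey_jar, jam_jar, crottin_6, ash_brick_7, price_stand_1, pyramid_4 from where it was at the start of the episode above 0.03 m).
It also fails if it takes over 72 s, if anything falls off the work surface, if the arm or the gripper's body presses on something with over 40 N, if the wrist force passes 120 N, or if a joint passes its speed limit or range.

### The arm

A 6-joint arm with a two-finger parallel gripper is mounted at the origin on a cart in front of the work surface, level with it; the furniture and walls round the work are solid. World frame = base frame: x ahead of the robot, y to its left, z up, the work surface at z = 0. Lengths are in m, angles in rad, forces in N, time in s.
With the tool pointing down it reaches from about 0.3 to 0.875 m from the base axis. Payload 6.4 kg.
Tool frame: the origin (TCP) lies midway between the tips of the shut fingers; the grasp point (between the pads) lies 19 mm behind it (ctrl.pinch_z is the distance from the TCP to the grasp point, in m); z points along the fingers, y is the line along which they close (so a half turn about z gives the same grasp; the last joint's range is limited). The gripper opens to 85 mm and grips with 20 to 120 N. Pads are 22 mm wide; open, the fingers measure 114 mm over their backs; the gripper's body (76 mm by 85 mm) begins 54 mm behind the grasp point. The pads swing forward as they close: fully open they stand 13 mm farther back than shut.
Start: joints at [1.133, 0.181, 1.607, -0, 1.354, -0.206], TCP at [0.132, 0.56, 0.231] pointing down, gripper open.
Joint ranges: [-2.99, 2.99], [-0.89, 2.07], [0.3, 2.58], [-1.14, 4.28], [0, 2.63], [-3.12, 3.12]. Speed limits (rad/s): [2.57, 2.57, 3.01, 3.14, 3.14, 3.14].

### API

Orientations are given as a unit quaternion [w, x, y, z].
In Python, from bench import ctrl gives the robot as it stands.
- The arm moves only by the tool apply_moves, never from a script. Its argument "moves" is a list of rows, each an object with "jaw": the opening, from 0 (shut) to 1 (fully open); "offset": the shift along the tool's x, y, z in mm, a list of three; "rot": the turn, a rotation vector about the tool's x, y, z in degrees, a list of three. In form: [{"jaw": jaw, "offset": [dx, dy, dz], "rot": [ax, ay, az]}, ...]. A call has exactly 5 rows; each row shifts and turns the commanded pose from where the row before left it, along the tool's axes as they then stand; what a row does not reach is not made up. A row lasts 1/8 s, in which the tool goes at most 62.5 mm and 10.7 degrees, less where a joint would pass 70% of its speed; a pose out of reach is approached as far as the arm can. A call is refused whole if a number of a shift passes 62.5 or a number of a turn 10.7, either way. A call with a gripper value outside its range is refused whole. The fingers move at their own pace and stop on an object; the grip force is fixed at half the most. Time passes only in rows, so rows that do not move let the fingers close, or fill a call up. It gives the time, the measured TCP pose, the force, the opening and the grip force at its end, in the units of the state.
- ctrl.get_obs(): the state, without advancing time (a new reading comes with each control period).
- ctrl.camera(name): name is "scene" or "top"; returns (picture, depth): 400x640x3 uint8, red, green, blue; 400x640 float32, m along the optical axis (not along the pixel's ray), 0 where there is no reading.
- ctrl.camera_params(name): a dict with "K" (3x3 intrinsics, pixels), "cam_to_world" (4x4, takes a point from camera to world coordinates). Camera axes: x right, y down, z forward; pixel columns grow to the right and rows downward; lengths in m; the calibration is good to about 2 mm. A picture is of the moment at which its call begins. camera_params takes no time and is no camera call.
- ctrl.hand_in(): hands the job in; it is judged then, once.
Trained networks look in the newest picture that a camera, given by its name, has taken for a name from the list of things; names that differ only in an ending like _2 or _b are one class to them, and where a whole thing is asked for, a point or a joint stands for the part that bears it (a point fixed in the world has none). Each returns a list of dicts, best first, with "score" (0 to 1); they miss things now and then, are a little off and sometimes report something else, mostly with a low value. They report only what shows in the picture. A call takes as long as a camera call.
- ctrl.outline_of(camera, target): "region" (400x640 bool, what is visible of it) and "position" ([column, row] in pixels, amid what is visible of it).
The state is a dict: "time_s": time; "q": joint angles; "dq": joint speeds; "joint_efforts": joint torques, N m; "eef_pos": TCP position; "eef_rot": TCP orientation; "wrist_force": force on the tool from outside, world axes, zero at the start; "torque": the same for the moment, N m; "opening": opening from 0.0 (shut) to 1.0 (fully open); "grasp_force": force on a finger pad.
Only numpy, scipy, OpenCV 4.12 (cv2) and the standard library are available. Lean on these libraries where they do the work, as an engineer would, in place of code of your own. Each camera call takes 0.05 s, during which the arm holds its last target. There are 200 camera calls.

## Working session

There is one attempt and no reset: what is moved stays moved. The work goes in short steps, Python scripts to look and compute and a tool call to move; the robot and the scene stay as the last step left them, time stands still between calls to the robot, and variables do not carry over. Pictures are saved under pics/ and viewed, at most 10 in all, crops included, and the job is handed in when it is done.

Besides the shell and the picture viewer there is one more tool, called after "Emit:" as a command line: name --argument value ..., lists and objects as JSON in quotes. apply_moves: Moves the arm, as the interface text tells. Its arguments: {"type":"object","properties":{"moves":{"type":"array"}},"required":["moves"]}

```bash
ls; mkdir -p pics; cat > h.py <<'E'
import numpy as np, cv2
from bench import ctrl
def cloud(cam,d):
    P=ctrl.camera_params(cam);K=P["K"];T=np.array(P["cam_to_world"])
    v,u=np.mgrid[:400,:640]
    c=np.stack([(u-K[0][2])/K[0][0]*d,(v-K[1][2])/K[1][1]*d,d],-1)
    return c@T[:3,:3].T+T[:3,3]
E
python3 - <<'E'
from h import *
out=[]
for c in ["scene","top"]:
    im,d=ctrl.camera(c); np.savez("/tmp/%s.npz"%c,im=im,d=d)
    cv2.imwrite(f"pics/{c}0.png",im[:,:,::-1])
    W=cloud(c,d); print(c,np.round(ctrl.camera_params(c)["cam_to_world"],3).tolist())
    for n in ["bowl","stick","stick_rest","honey_jar","jam_jar","crottin_6","ash_brick_7","price_stand_1","pyramid_4"]:
        for r in ctrl.outline_of(c,n)[:1]:
            m=r["region"]&(d>0); p=W[m]
            print(n,round(r["score"],2),np.round(r["position"]),np.round(np.median(p,0),3),np.round(np.percentile(p,2,0),3),np.round(np.percentile(p,98,0),3))
            np.save(f"/tmp/{c}_{n}.npy",m)
print(ctrl.get_obs(),ctrl.pinch_z)
E
```

```text
pics
scene [[0.845, -0.316, 0.431, -0.012], [-0.534, -0.473, 0.701, -0.973], [-0.017, -0.822, -0.569, 0.916], [0.0, 0.0, 0.0, 1.0]]
bowl 0.8 [368. 293.] [ 0.576 -0.248  0.029] [ 0.486 -0.342  0.004] [ 0.64  -0.186  0.052]
stick 0.66 [259. 184.] [0.473 0.127 0.173] [ 0.446  0.115 -0.002] [0.604 0.448 0.217]
stick_rest 0.91 [271. 218.] [0.5   0.136 0.029] [0.456 0.103 0.003] [0.577 0.171 0.132]
honey_jar 0.58 [322. 188.] [0.685 0.148 0.092] [0.668 0.123 0.008] [0.735 0.183 0.113]
jam_jar 0.8 [334. 204.] [0.658 0.039 0.086] [0.632 0.021 0.033] [0.697 0.082 0.114]
ash_brick_7 0.8 [396. 257.] [ 0.7   -0.197  0.03 ] [ 0.687 -0.216 -0.   ] [ 0.733 -0.163  0.056]
price_stand_1 0.57 [258. 184.] [0.467 0.125 0.183] [0.446 0.115 0.143] [0.492 0.136 0.217]
pyramid_4 0.78 [240. 185.] [0.506 0.382 0.031] [0.48  0.365 0.001] [0.543 0.433 0.079]
top [[0.024, -0.986, 0.165, 0.339], [-1.0, -0.025, -0.007, 0.01], [0.011, -0.165, -0.986, 1.694], [0.0, 0.0, 0.0, 1.0]]
bowl 0.64 [400. 214.] [ 0.57  -0.273  0.016] [ 0.493 -0.341  0.001] [ 0.641 -0.192  0.055]
stick 0.54 [287. 226.] [0.495 0.142 0.145] [0.4
[... 700 characters left out ...]
 array([ 1.13271413e+00,  1.80804379e-01,  1.60698242e+00,  1.42758773e-05,
        1.35379917e+00, -2.06300556e-01]), 'dq': array([ 5.58687201e-04, -9.52557993e-04,  4.59391501e-04,  1.58137977e-04,
        5.03061610e-04,  7.97237340e-05]), 'joint_efforts': array([-2.50644252e-04, -4.44827271e+01, -3.51701653e+01,  2.48946532e-05,
        3.84984878e-04,  1.16093545e-05]), 'eef_pos': array([0.13207344, 0.55965062, 0.2312945 ]), 'eef_rot': array([-5.55421767e-06,  1.15633105e-01,  9.93291994e-01,  5.37549493e-06]), 'wrist_force': array([-0.45289894,  0.51597393, -0.15302348]), 'torque': array([ 0.02198734, -0.02688187,  0.0072826 ]), 'grasp_force': 0.0, 'opening': 1.0014097509446211} 0.0187
```

```bash
cat > fit.py <<'E'
from h import *
from scipy.optimize import least_squares as LS
from scipy.spatial.transform import Rotation as R
S=[];B=[]
for c in ["scene","top"]:
    z=np.load(f"/tmp/{c}.npz");W=cloud(c,z["d"])
    p=W[np.load(f"/tmp/{c}_stick.npy")]; S.append(p[(p[:,2]>.11)&(p[:,0]<.56)&(p[:,1]<.2)])
    w=W.reshape(-1,3); m=(np.hypot(w[:,0]-.567,w[:,1]+.264)<.1)&(w[:,2]>.046)&(w[:,2]<.054); B.append(w[m])
    s=np.load(f"/tmp/{c}_stick_rest.npy"); q=W[s&(W[...,2]>.009)&(W[...,2]<.018)].astype(np.float32)
    print(c,"rest base rect",cv2.minAreaRect(q[:,:2]*1000))
    def f(x):  # axis through (x0,x1) at z=.17, direction 30deg tilt, azimuth x2
        r=R.from_euler('z',x[2]).apply([-.5,0,.866]); v=S[-1]-[x[0],x[1],.17]
        return np.linalg.norm(np.cross(v,r),axis=1)-.010
    o=LS(f,[.475,.13,0.5],loss='soft_l1',f_scale=.002); print("stick",o.x,np.degrees(o.x[2]),len(S[-1]),np.median(abs(f(o.x))))
    g=lambda x:np.hypot(B[-1][:,0]-x[0],B[-1][:,1]-x[1])-.080
    print("bowl",LS(g,[.567,-.264],loss='soft_l1',f_scale=.002).x,len(B[-1]))
S=np.vstack(S);B=np.vstack(B);S=[S];B=[B]
o=LS(f,[.475,.13,0.5],loss='soft_l1',f_scale=.002);print("both",o.x);print(LS(g,[.567,-.264],loss='soft_l1',f_scale=.002).x)
d=R.from_euler('z',o.x[2]).apply([-.5,0,.866])
P=np.array([o.x[0],o.x[1],.17]);tip=P+d*(.036-.17)/d[2];print("tip",tip,"grip",tip+.178*d,"rest",tip-R.from_euler('z',o.x[2]).apply([.03,0,.036]))
E
python3 fit.py
```

```text
scene rest base rect ((517.6997680664062, 152.26461791992188), (128.736083984375, 78.96269226074219), 22.91680335998535)
stick [0.47511625 0.13544425 0.39747129] 22.773427576742048 171 0.001282686053545307
bowl [ 0.56369117 -0.26400826] 424
top rest base rect ((517.4395751953125, 152.5499725341797), (123.0921401977539, 74.13727569580078), 23.888954162597656)
stick [0.47478817 0.13354088 0.41625544] 23.84968001833936 109 0.0009059900334504462
bowl [ 0.56382296 -0.26432107] 185
both [0.47487031 0.13487051 0.38860209]
[ 0.56373443 -0.26410205]
tip [0.54646899 0.16418457 0.036     ] grip [0.46410486 0.1304629  0.190148  ] rest [5.18705797e-01 1.52817715e-01 6.93889390e-18]
```

View pics/scene0.png

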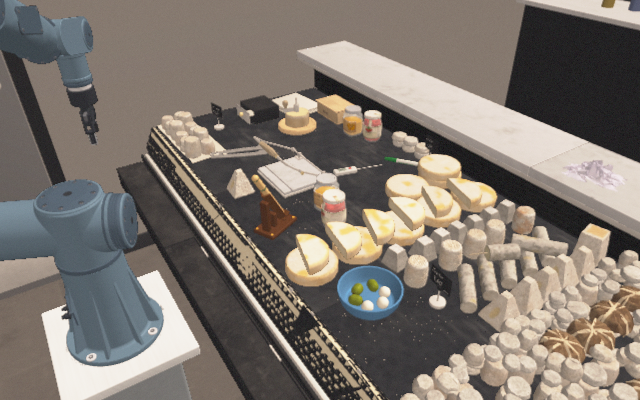

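View pics/top0.png

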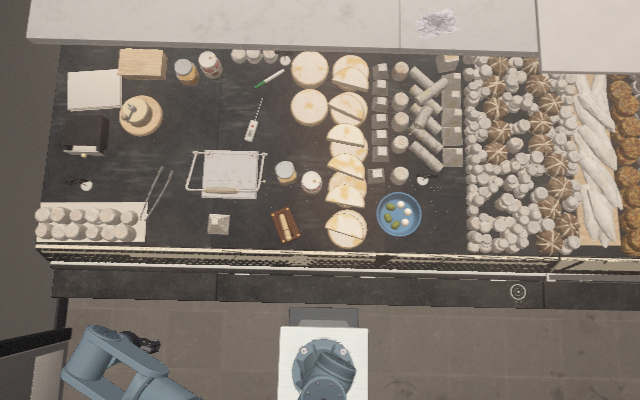

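Emit:
apply_moves --moves '[{"jaw":1,"offset":[0,0,-18],"rot":[0,0,-9.1]},{"jaw":1,"offset":[0,0,-18],"rot":[0,0,-9.1]},{"jaw":1,"offset":[0,0,-18],"rot":[0,0,-9.1]},{"jaw":1,"offset":[0,0,-18],"rot":[0,0,-9.2]},{"jaw":1,"offset":[-10,-40,0],"rot":[0,0,0]}]'

```text
time_s: 1.62
eef_pos: [0.1567, 0.5283, 0.3051]
eef_rot: [0.001, -0.204, 0.979, 0.002]
wrist_force: [1.1, 0.3, -0.5]
opening: 1.001
grasp_force: 0.0
```

Emit:
apply_moves --moves '[{"jaw":1,"offset":[-13,-50,0],"rot":[0,0,0]},{"jaw":1,"offset":[-13,-50,0],"rot":[0,0,0]},{"jaw":1,"offset":[-13,-50,0],"rot":[0,0,0]},{"jaw":1,"offset":[-13,-50,0],"rot":[0,0,0]},{"jaw":1,"offset":[-13,-50,0],"rot":[0,0,0]}]'

```text
time_s: 2.25
eef_pos: [0.3161, 0.3214, 0.3035]
eef_rot: [0.0, -0.201, 0.98, 0.0]
wrist_force: [1.4, 0.1, 0.2]
opening: 1.0
grasp_force: 0.0
```

```bash
cat > go.py <<'E'
# go.py x y z [yaw_of_tool_x_deg]: tool-axes shift from here to a TCP target
import sys
from h import *
from scipy.spatial.transform import Rotation as R
s=ctrl.get_obs();q=s["eef_rot"];r=R.from_quat([q[1],q[2],q[3],q[0]]);M=r.as_matrix()
t=np.array([float(a) for a in sys.argv[1:4]])
Y=np.radians(203.2);X=np.array([np.cos(Y),np.sin(Y),0]);D=np.column_stack([X,np.cross([0,0,-1],X),[0,0,-1]])
print("t",round(s["time_s"],2),"pos",np.round(s["eef_pos"],4),"F",np.round(s["wrist_force"],1),"open",round(s["opening"],3),"g",round(s["grasp_force"],1),"q",np.round(s["q"],2))
print("shift mm",np.round(M.T@(t-s["eef_pos"])*1000,1),"turn deg",np.round(np.degrees((r.inv()*R.from_matrix(D)).as_rotvec()),2))
E
python3 go.py .464 .130 .30
```

```text
t 2.25 pos [0.3161 0.3214 0.3035] F [1.4 0.1 0.2] open 1.0 g 0.0 q [ 0.53 -0.16  1.81 -0.    1.5  -1.45]
shift mm [ -60.4 -234.2    3.6] turn deg [0.01 0.05 0.03]
```

Emit:
apply_moves --moves '[{"jaw":1,"offset":[-15,-58,1],"rot":[0,0,0]},{"jaw":1,"offset":[-15,-58,1],"rot":[0,0,0]},{"jaw":1,"offset":[-15,-58,1],"rot":[0,0,0]},{"jaw":1,"offset":[-15,-60,1],"rot":[0,0,0]},{"jaw":1,"offset":[0,0,0],"rot":[0,0,0]}]'

```text
time_s: 2.88
eef_pos: [0.4646, 0.1279, 0.299]
eef_rot: [-0.0, -0.198, 0.98, -0.0]
wrist_force: [-0.5, 1.0, -0.2]
opening: 1.002
grasp_force: 0.0
```

```bash
python3 go.py .464 .130 .171
```

```text
t 2.88 pos [0.4646 0.1279 0.299 ] F [-0.5  1.  -0.2] open 1.002 g 0.0 q [ 0.02 -0.09  1.75 -0.    1.48 -1.95]
shift mm [ -0.3   2.2 128. ] turn deg [-0.04 -0.02 -0.33]
```

Emit:
apply_moves --moves '[{"jaw":1,"offset":[0,1,32],"rot":[0,0,0]},{"jaw":1,"offset":[0,1,32],"rot":[0,0,0]},{"jaw":1,"offset":[0,0,32],"rot":[0,0,0]},{"jaw":1,"offset":[0,0,32],"rot":[0,0,0]},{"jaw":0.5,"offset":[0,0,0],"rot":[0,0,0]}]'

```text
time_s: 3.5
eef_pos: [0.4594, 0.134, 0.1691]
eef_rot: [-0.003, -0.202, 0.979, 0.001]
wrist_force: [0.0, -0.7, 0.6]
opening: 0.818
grasp_force: 0.0
```

Emit:
apply_moves --moves '[{"jaw":0.2,"offset":[0,0,0],"rot":[0,0,0]},{"jaw":0.0,"offset":[0,0,0],"rot":[0,0,0]},{"jaw":0,"offset":[0,0,0],"rot":[0,0,0]},{"jaw":0,"offset":[0,0,0],"rot":[0,0,0]},{"jaw":0,"offset":[0,0,0],"rot":[0,0,0]}]'

```text
time_s: 4.12
eef_pos: [0.4641, 0.1324, 0.1735]
eef_rot: [0.002, -0.201, 0.98, -0.001]
wrist_force: [1.9, -4.4, 5.1]
opening: 0.218
grasp_force: 58.2
```

```bash
python3 go.py .464 .130 .171
```

```text
t 4.12 pos [0.4641 0.1324 0.1735] F [ 1.9 -4.4  5.1] open 0.218 g 58.2 q [ 0.03  0.03  1.89 -0.    1.21 -1.94]
shift mm [ 1.1 -2.1  2.5] turn deg [-0.19  0.25  0.01]
```

Emit:
apply_moves --moves '[{"jaw":0,"offset":[-3,0,-15],"rot":[0,0,0]},{"jaw":0,"offset":[-5,0,-25],"rot":[0,0,0]},{"jaw":0,"offset":[-6,0,-30],"rot":[0,0,0]},{"jaw":0,"offset":[-6,0,-30],"rot":[0,0,0]},{"jaw":0,"offset":[-5,0,-30],"rot":[0,0,0]}]'

```text
time_s: 4.75
eef_pos: [0.4848, 0.1434, 0.3033]
eef_rot: [0.0, -0.201, 0.98, 0.0]
wrist_force: [0.4, -0.5, -1.1]
opening: 0.22
grasp_force: 58.7
```

```bash
python3 - <<'E'
from h import *
z=np.load("/tmp/top.npz");W=cloud("top",z["d"]).reshape(-1,3)
for a,b,c,d in [(.35,.62,-.18,.08),(.62,.8,-.18,.08),(.35,.62,-.4,-.18),(.62,.8,-.4,-.18),(.3,.42,-.4,.2)]:
    m=(W[:,0]>a)&(W[:,0]<b)&(W[:,1]>c)&(W[:,1]<d);print(a,b,c,d,W[m][:,2].max())
z=np.load("/tmp/top.npz")
im,d=ctrl.camera("scene");cv2.imwrite("pics/lift.png",cv2.resize(im[80:330,180:480,::-1],None,fx=2,fy=2))
# stick axis in hand
W=cloud("scene",d);r=ctrl.outline_of("scene","stick")[0];print(r["score"])
p=W[r["region"]&(d>0)];p=p[(p[:,2]>.12)&(p[:,1]<.25)];c=np.median(p,0);p=p[np.linalg.norm(p-c,axis=1)<.13]
v=np.linalg.svd(p-p.mean(0))[2][0];print("axis",v*np.sign(v[2]),"mean",p.mean(0),p.min(0),p.max(0))
E
python3 go.py .5 0 .3
```

```text
0.35 0.62 -0.18 0.08 0.08335564110633009
0.62 0.8 -0.18 0.08 0.12123075939918437
0.35 0.62 -0.4 -0.18 0.0611789868536059
0.62 0.8 -0.4 -0.18 0.11280005665806248
0.3 0.42 -0.4 0.2 1.6936153242237504
0.61
t 4.85 pos [0.487  0.1435 0.306 ] F [ 0.3 -1.1 -0.7] open 0.212 g 58.7 q [ 0.05 -0.03  1.68  0.    1.48 -1.92]
shift mm [  44.7 -137.     6. ] turn deg [-0.12  0.4   0.04]
  return _methods._mean(a, axis=axis, dtype=dtype,
  ret = um.true_divide(
<stdin>:10: RuntimeWarning: Mean of empty slice.
Traceback (most recent call last):
ValueError: zero-size array to reduction operation minimum which has no identity
```

View pics/lift.png

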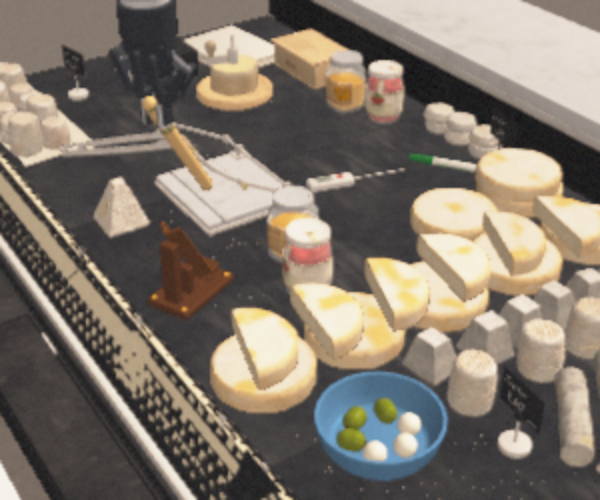

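Emit:
apply_moves --moves '[{"jaw":0,"offset":[15,-35,0],"rot":[0,0,0]},{"jaw":0,"offset":[22,-50,0],"rot":[0,0,0]},{"jaw":0,"offset":[22,-50,0],"rot":[0,0,0]},{"jaw":0,"offset":[22,-50,0],"rot":[0,0,0]},{"jaw":0,"offset":[22,-50,0],"rot":[0,0,0]}]'

```text
time_s: 5.48
eef_pos: [0.4821, -0.1148, 0.3007]
eef_rot: [-0.0, -0.201, 0.98, 0.001]
wrist_force: [-0.0, 0.7, -0.8]
opening: 0.216
grasp_force: 58.8
```

Emit:
apply_moves --moves '[{"jaw":0,"offset":[22,-50,0],"rot":[0,0,0]},{"jaw":0,"offset":[22,-50,0],"rot":[0,0,0]},{"jaw":0,"offset":[18,-40,0],"rot":[0,0,0]},{"jaw":0,"offset":[10,-24,0],"rot":[0,0,0]},{"jaw":0,"offset":[0,0,0],"rot":[0,0,0]}]'

```text
time_s: 6.1
eef_pos: [0.481, -0.2935, 0.3005]
eef_rot: [-0.0, -0.2, 0.98, 0.001]
wrist_force: [-0.0, 0.6, -1.1]
opening: 0.215
grasp_force: 58.8
```

```bash
python3 - <<'E'
from h import *
z=np.load("/tmp/top.npz");im=z["im"];W=cloud("top",z["d"])
hsv=cv2.cvtColor(im,cv2.COLOR_RGB2HSV)
rr=np.hypot(W[...,0]-.5637,W[...,1]+.2641)<.068
nb=rr&((hsv[...,0]<85)|(hsv[...,1]<60))
for nm,m in [("white",nb&(hsv[...,1]<70)),("green",nb&(hsv[...,1]>=70))]:
    n,l,s,c=cv2.connectedComponentsWithStats(m.astype(np.uint8),connectivity=4)
    for i in range(1,n):
        if s[i,4]>8:
            p=W[l==i].mean(0);print(nm,s[i,4],np.round((p-[.5637,-.2641,0])*1000))
for cam in ["scene","top"]:
    im,d=ctrl.camera(cam)
    P=ctrl.camera_params(cam);T=np.linalg.inv(P["cam_to_world"]);tcp=ctrl.get_obs()["eef_pos"]
    for o in [(.081,.032,-.1375),(.081+.0046,.032+.002,-.1375-.0087)]:
        c=T@np.r_[tcp+o,1];uv=(P["K"]@(c[:3]/c[2]))[:2];print(cam,uv)
    print(tcp)
    u,v=map(int,uv);x0,y0=max(u-60,0),max(v-60,0)
    cr=np.ascontiguousarray(cv2.resize(im[y0:y0+120,x0:x0+120,::-1],None,fx=4,fy=4,interpolation=cv2.INTER_CUBIC))
    cv2.circle(cr,(int((uv[0]-x0+.5)*4),int((uv[1]-y0+.5)*4)),4,(0,0,255),1);globals()[cam]=cr
cv2.imwrite("pics/above.png",np.hstack([scene,top])[:, :960][::1,::1] if 0 else cv2.resize(np.hstack([scene,top]),(800,400)))
E
python3 go.py .4827 -.2961 .26
```

```text
white 23 [64.  1. 13.]
white 45 [32. 50. 13.]
white 64 [38. -8. 29.]
white 63 [ 12. -36.  27.]
white 69 [-27. -25.  26.]
white 13 [-32.  24.  21.]
green 48 [29. 29. 31.]
green 51 [-12.  38.  32.]
green 46 [-37.  10.  33.]
scene [369.85404049 251.48798844]
scene [370.75331167 253.19188055]
[ 0.48121599 -0.29226668  0.30069246]
top [402.77293529 209.85060847]
top [401.74407941 208.86620946]
[ 0.48141727 -0.29156418  0.300873  ]
t 6.2 pos [ 0.4814 -0.2916  0.3009] F [ 0.3 -0.4 -0.7] open 0.22 g 58.8 q [-0.76  0.1   1.55  0.    1.49 -2.73]
shift mm [ 0.6 -4.7 40.9] turn deg [0.09 0.   0.04]
```

View pics/above.png

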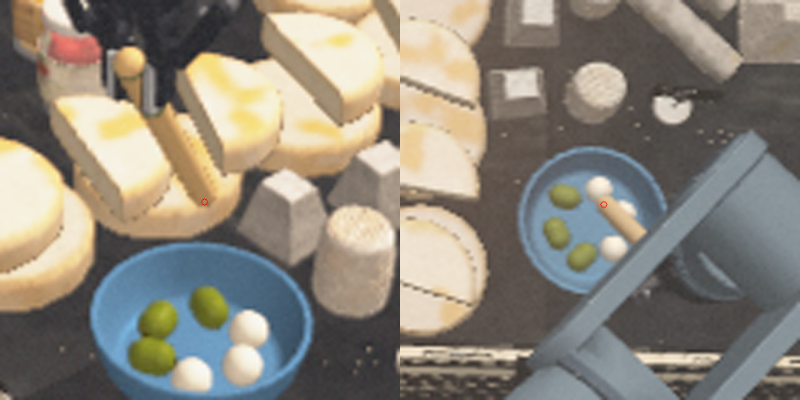

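Emit:
apply_moves --moves '[{"jaw":0,"offset":[0.6,-4.7,25],"rot":[0,0,0]},{"jaw":0,"offset":[0,0,35],"rot":[0,0,0]},{"jaw":0,"offset":[0,0,35],"rot":[0,0,0]},{"jaw":0,"offset":[0,0,30],"rot":[0,0,0]},{"jaw":0,"offset":[0,0,0],"rot":[0,0,0]}]'

```text
time_s: 6.82
eef_pos: [0.4817, -0.2942, 0.174]
eef_rot: [-0.001, -0.202, 0.979, 0.002]
wrist_force: [0.9, 0.2, -0.5]
opening: 0.215
grasp_force: 58.8
```

```bash
python3 go.py .4827 -.2961 .1615
```

```text
t 6.83 pos [ 0.4817 -0.2942  0.174 ] F [ 0.9  0.2 -0.5] open 0.215 g 58.8 q [-0.76  0.22  1.68  0.    1.25 -2.74]
shift mm [-0.2 -2.2 12.5] turn deg [ 0.31 -0.11  0.14]
```

Emit:
apply_moves --moves '[{"jaw":0,"offset":[0,-1.5,12],"rot":[0,0,0]},{"jaw":0,"offset":[3.7,11.4,0],"rot":[0,0,0]},{"jaw":0,"offset":[9.7,3.5,0],"rot":[0,0,0]},{"jaw":0,"offset":[13.1,-3.1,0],"rot":[0,0,0]},{"jaw":0,"offset":[10.5,-11.8,0],"rot":[0,0,0]}]'

```text
time_s: 7.45
eef_pos: [0.4486, -0.3139, 0.165]
eef_rot: [0.0, -0.201, 0.98, -0.0]
wrist_force: [0.4, 1.6, 1.1]
opening: 0.217
grasp_force: 58.8
```

Emit:
apply_moves --moves '[{"jaw":0,"offset":[-3.2,-15,0],"rot":[0,0,0]},{"jaw":0,"offset":[-9,-12.5,0],"rot":[0,0,0]},{"jaw":0,"offset":[-13.4,-7.7,0],"rot":[0,0,0]},{"jaw":0,"offset":[-15.3,-1.6,0],"rot":[0,0,0]},{"jaw":0,"offset":[-14.6,4.8,0],"rot":[0,0,0]}]'

```text
time_s: 8.07
eef_pos: [0.5127, -0.3201, 0.1628]
eef_rot: [-0.001, -0.201, 0.98, 0.001]
wrist_force: [-3.6, 2.5, -0.7]
opening: 0.215
grasp_force: 59.4
```

```bash
python3 go.py .4827 -.2961 .1615; python3 - <<'E'
from h import *
im,d=ctrl.camera("scene");cv2.imwrite("pics/stir1.png",cv2.resize(im[220:350,280:470,::-1],None,fx=3,fy=3))
E
```

```text
t 8.07 pos [ 0.5127 -0.3201  0.1628] F [-3.6  2.5 -0.7] open 0.215 g 59.4 q [-0.75  0.31  1.59 -0.    1.24 -2.73]
shift mm [18.1 33.8  1.5] turn deg [ 0.19 -0.13  0.02]
```

View pics/stir1.png

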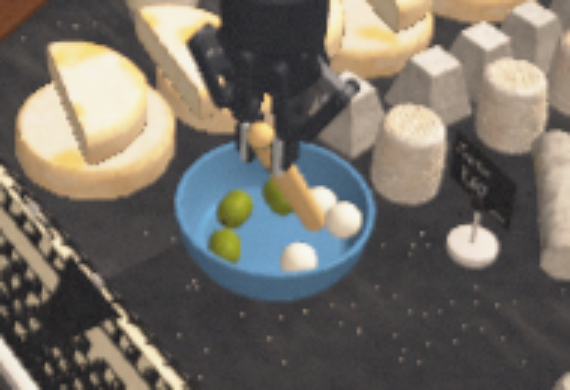

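Emit:
apply_moves --moves '[{"jaw":0,"offset":[-11.4,10.3,0],"rot":[0,0,0]},{"jaw":0,"offset":[-6.3,14,0],"rot":[0,0,0]},{"jaw":0,"offset":[0,15.4,0],"rot":[0,0,0]},{"jaw":0,"offset":[6.3,14,0],"rot":[0,0,0]},{"jaw":0,"offset":[11.4,10.3,0],"rot":[0,0,0]}]'

```text
time_s: 8.75
eef_pos: [0.4889, -0.2635, 0.1665]
eef_rot: [0.002, -0.201, 0.98, -0.004]
wrist_force: [1.4, -7.6, 3.4]
opening: 0.22
grasp_force: 60.9
```

Emit:
apply_moves --moves '[{"jaw":0,"offset":[14.6,4.8,0],"rot":[0,0,0]},{"jaw":0,"offset":[15.3,-1.6,0],"rot":[0,0,0]},{"jaw":0,"offset":[13.4,-7.7,0],"rot":[0,0,0]},{"jaw":0,"offset":[9,-12.5,0],"rot":[0,0,0]},{"jaw":0,"offset":[3.2,-15,0],"rot":[0,0,0]}]'

```text
time_s: 9.38
eef_pos: [0.4483, -0.3141, 0.1634]
eef_rot: [-0.001, -0.201, 0.98, 0.001]
wrist_force: [-0.2, -0.8, -0.5]
opening: 0.216
grasp_force: 59.1
```

```bash
cat > bowl.py <<'E'
import sys
from h import *
from scipy.optimize import least_squares as LS
im,d=ctrl.camera("scene");w=cloud("scene",d).reshape(-1,3)
hsv=cv2.cvtColor(im,cv2.COLOR_RGB2HSV).reshape(-1,3)
m=(np.hypot(w[:,0]-.567,w[:,1]+.264)<.12)&(w[:,2]>.046)&(w[:,2]<.054)&(hsv[:,0]>95)&(hsv[:,0]<120)&(hsv[:,1]>100)
B=w[m];print("bowl",LS(lambda x:np.hypot(B[:,0]-x[0],B[:,1]-x[1])-.080,[.567,-.264],loss='soft_l1',f_scale=.002).x,len(B))
cv2.imwrite(f"pics/{sys.argv[1]}.png",cv2.resize(im[220:350,280:470,::-1],None,fx=3,fy=3))
E
python3 bowl.py stir2; python3 go.py .4827 -.2961 .1615
```

```text
bowl [ 0.56589357 -0.260289  ] 259
t 9.43 pos [ 0.449  -0.3161  0.1637] F [-1.3 -1.9  0.4] open 0.22 g 59.1 q [-0.83  0.19  1.73 -0.    1.21 -2.8 ]
shift mm [-38.9   5.1   2.2] turn deg [-0.01 -0.07 -0.06]
```

View pics/stir2.png

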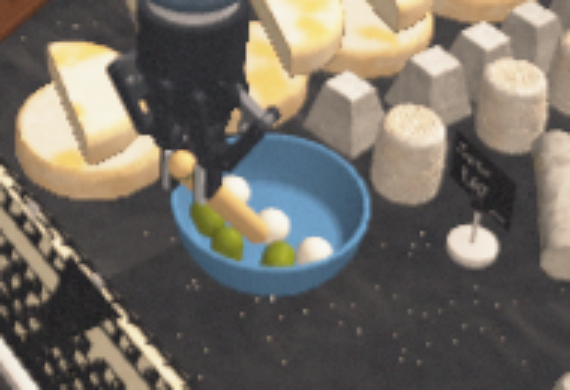

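Emit:
apply_moves --moves '[{"jaw":0,"offset":[-7,-9,0],"rot":[0,0,0]},{"jaw":0,"offset":[-9,-12.5,0],"rot":[0,0,0]},{"jaw":0,"offset":[-13.4,-7.7,0],"rot":[0,0,0]},{"jaw":0,"offset":[-15.3,-1.6,0],"rot":[0,0,0]},{"jaw":0,"offset":[-14.6,4.8,0],"rot":[0,0,0]}]'

```text
time_s: 10.05
eef_pos: [0.5151, -0.3129, 0.1641]
eef_rot: [-0.0, -0.201, 0.98, 0.0]
wrist_force: [1.0, -0.2, -1.4]
opening: 0.218
grasp_force: 59.1
```

Emit:
apply_moves --moves '[{"jaw":0,"offset":[-11.4,10.3,0],"rot":[0,0,0]},{"jaw":0,"offset":[-6.3,14,0],"rot":[0,0,0]},{"jaw":0,"offset":[0,15.4,0],"rot":[0,0,0]},{"jaw":0,"offset":[6.3,14,0],"rot":[0,0,0]},{"jaw":0,"offset":[11.4,10.3,0],"rot":[0,0,0]}]'

```text
time_s: 10.68
eef_pos: [0.4887, -0.2537, 0.1651]
eef_rot: [0.001, -0.202, 0.979, -0.0]
wrist_force: [1.2, -0.2, 2.4]
opening: 0.219
grasp_force: 58.4
```

Emit:
apply_moves --moves '[{"jaw":0,"offset":[14.6,4.8,0],"rot":[0,0,0]},{"jaw":0,"offset":[15.3,-1.6,0],"rot":[0,0,0]},{"jaw":0,"offset":[13.4,-7.7,0],"rot":[0,0,0]},{"jaw":0,"offset":[9,-12.5,0],"rot":[0,0,0]},{"jaw":0,"offset":[3.2,-15,0],"rot":[0,0,0]}]'

```text
time_s: 11.3
eef_pos: [0.4498, -0.3075, 0.1638]
eef_rot: [-0.0, -0.201, 0.98, 0.0]
wrist_force: [0.5, 0.4, -0.8]
opening: 0.219
grasp_force: 58.6
```

```bash
python3 bowl.py stir3; python3 go.py .4849 -.2923 .1615
```

```text
bowl [ 0.56618321 -0.26008125] 268
t 11.35 pos [ 0.4505 -0.3095  0.1641] F [-0.9 -1.4 -0.2] open 0.217 g 58.7 q [-0.82  0.19  1.74 -0.    1.21 -2.79]
shift mm [-38.4   2.3   2.6] turn deg [-0.07 -0.02 -0.08]
```

Emit:
apply_moves --moves '[{"jaw":0,"offset":[-4,-13,0],"rot":[0,0,0]},{"jaw":0,"offset":[-9,-12.5,0],"rot":[0,0,0]},{"jaw":0,"offset":[-13.4,-7.7,0],"rot":[0,0,0]},{"jaw":0,"offset":[-15.3,-1.6,0],"rot":[0,0,0]},{"jaw":0,"offset":[-14.6,4.8,0],"rot":[0,0,0]}]'

```text
time_s: 11.98
eef_pos: [0.5151, -0.3107, 0.1641]
eef_rot: [-0.0, -0.201, 0.98, 0.0]
wrist_force: [-0.1, 0.5, -0.6]
opening: 0.22
grasp_force: 58.7
```

Emit:
apply_moves --moves '[{"jaw":0,"offset":[-11.4,10.3,0],"rot":[0,0,0]},{"jaw":0,"offset":[-6.3,14,0],"rot":[0,0,0]},{"jaw":0,"offset":[0,15.4,0],"rot":[0,0,0]},{"jaw":0,"offset":[6.3,14,0],"rot":[0,0,0]},{"jaw":0,"offset":[11.4,10.3,0],"rot":[0,0,0]}]'

```text
time_s: 12.6
eef_pos: [0.4878, -0.2513, 0.1643]
eef_rot: [-0.0, -0.202, 0.979, 0.0]
wrist_force: [0.1, 0.8, -1.0]
opening: 0.216
grasp_force: 58.7
```

Emit:
apply_moves --moves '[{"jaw":0,"offset":[14.6,4.8,0],"rot":[0,0,0]},{"jaw":0,"offset":[15.3,-1.6,0],"rot":[0,0,0]},{"jaw":0,"offset":[13.4,-7.7,0],"rot":[0,0,0]},{"jaw":0,"offset":[9,-12.5,0],"rot":[0,0,0]},{"jaw":0,"offset":[3.2,-15,0],"rot":[0,0,0]}]'

```text
time_s: 13.22
eef_pos: [0.4499, -0.3056, 0.1641]
eef_rot: [-0.0, -0.201, 0.98, 0.0]
wrist_force: [0.7, -0.4, -0.9]
opening: 0.218
grasp_force: 59.1
```

Emit:
apply_moves --moves '[{"jaw":0,"offset":[-4,-13,0],"rot":[0,0,0]},{"jaw":0,"offset":[-9,-12.5,0],"rot":[0,0,0]},{"jaw":0,"offset":[-13.4,-7.7,0],"rot":[0,0,0]},{"jaw":0,"offset":[-15.3,-1.6,0],"rot":[0,0,0]},{"jaw":0,"offset":[-14.6,4.8,0],"rot":[0,0,0]}]'

```text
time_s: 13.85
eef_pos: [0.515, -0.3086, 0.164]
eef_rot: [-0.0, -0.201, 0.98, 0.0]
wrist_force: [-0.3, 0.8, -0.8]
opening: 0.215
grasp_force: 59.1
```

Emit:
apply_moves --moves '[{"jaw":0,"offset":[-11.4,10.3,0],"rot":[0,0,0]},{"jaw":0,"offset":[-6.3,14,0],"rot":[0,0,0]},{"jaw":0,"offset":[0,15.4,0],"rot":[0,0,0]},{"jaw":0,"offset":[0,0,0],"rot":[0,0,0]},{"jaw":0,"offset":[0,0,0],"rot":[0,0,0]}]'

```text
time_s: 14.48
eef_pos: [0.5144, -0.2662, 0.1646]
eef_rot: [0.0, -0.201, 0.98, -0.0]
wrist_force: [0.3, -0.4, -0.7]
opening: 0.216
grasp_force: 58.8
```

```bash
python3 bowl.py stir4; python3 go.py .4849 -.2923 .1615
```

```text
bowl [ 0.56622048 -0.26066421] 294
t 14.53 pos [ 0.5145 -0.2664  0.1646] F [-0.9 -0.5 -0.4] open 0.215 g 58.8 q [-0.68  0.26  1.66 -0.    1.23 -2.66]
shift mm [ 37.4 -12.1   3.1] turn deg [-0.04  0.01 -0.01]
```

View pics/stir4.png

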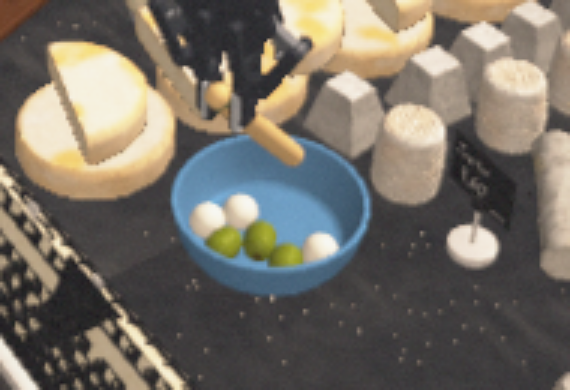

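```bash
cat > stick.py <<'E'
from h import *
im,d=ctrl.camera("scene");W=cloud("scene",d)
s=ctrl.get_obs();tcp=s["eef_pos"]
P=ctrl.camera_params("scene");T=np.linalg.inv(P["cam_to_world"])
for o in [(.081,.032,-.1375),(-.0144,-.0053,.047)]:
    c=T@np.r_[tcp+o,1];print("predicted px",(P["K"]@(c[:3]/c[2]))[:2])
hsv=cv2.cvtColor(im,cv2.COLOR_RGB2HSV)
rel=W-tcp
u=np.array([.919,.394,0]);l=np.abs(rel@np.array([-.394,.919,0]))
m=(d>0)&(l<.02)&(rel@u>-.04)&(rel@u<.17)&(rel[...,2]<.06)&(W[...,2]>.0)&(hsv[...,0]<30)&(hsv[...,1]>60)
n,L,st,ce=cv2.connectedComponentsWithStats(m.astype(np.uint8))
for i in range(1,n):
    if st[i,4]>15:
        p=rel[L==i];v=np.linalg.svd(p-p.mean(0))[2][0];v*=np.sign(v[2])
        print(st[i],"mean",np.round(p.mean(0),3),"axis",np.round(v,3),"low",np.round(p[p[:,2].argmin()],3),"u/z range",np.round([(p@u).min(),(p@u).max(),p[:,2].min(),p[:,2].max()],3))
E
python3 stick.py
```

```text
predicted px [372.07282283 282.49852986]
predicted px [351.52306666 247.30692022]
[348 245  10  18  94] mean [-0.012 -0.008  0.033] axis [-0.219 -0.091  0.971] low [0.001 0.001 0.002] u/z range [-0.023  0.002  0.002  0.057]
[361 257  20  18 160] mean [ 0.066  0.02  -0.067] axis [-0.587 -0.251  0.77 ] low [ 0.108  0.039 -0.127] u/z range [ 0.023  0.12  -0.127 -0.012]
```

Emit:
apply_moves --moves '[{"jaw":0,"offset":[0,0,-40],"rot":[0,0,0]},{"jaw":0,"offset":[-7,-3.7,-10.4],"rot":[0,9,0]},{"jaw":0,"offset":[-5.3,-3.7,-11.4],"rot":[0,9,0]},{"jaw":0,"offset":[-3.4,-3.7,-12.1],"rot":[0,9,0]},{"jaw":0,"offset":[-1.5,-3.7,-12.4],"rot":[0,9,0]}]'

```text
time_s: 15.2
eef_pos: [0.5468, -0.2691, 0.2469]
eef_rot: [-0.304, -0.191, 0.931, -0.063]
wrist_force: [0.8, -1.5, -1.2]
opening: 0.216
grasp_force: 58.6
```

Emit:
apply_moves --moves '[{"jaw":0,"offset":[0,0,0],"rot":[0,0,0]},{"jaw":0,"offset":[0,0,0],"rot":[0,0,0]},{"jaw":0,"offset":[0,0,0],"rot":[0,0,0]},{"jaw":0,"offset":[0,0,0],"rot":[0,0,0]},{"jaw":0,"offset":[0,0,0],"rot":[0,0,0]}]'

```text
time_s: 15.82
eef_pos: [0.5458, -0.2689, 0.2468]
eef_rot: [-0.302, -0.191, 0.932, -0.062]
wrist_force: [0.4, 1.4, -0.8]
opening: 0.22
grasp_force: 58.8
```

```bash
python3 go.py .546 -.2692 .246; python3 bowl.py tilt; python3 stick.py
```

```text
t 15.82 pos [ 0.5458 -0.2689  0.2468] F [ 0.4  1.4 -0.8] open 0.22 g 58.8 q [-0.42  0.59  1.16 -0.46  1.82 -2.42]
shift mm [-0.6 -0.3  0.6] turn deg [ -0.04 -35.93  -0.04]
bowl [ 0.56619075 -0.26069995] 319
predicted px [384.00477847 254.13193151]
predicted px [364.70111656 213.28066662]
[366 208  10  73 578] mean [ 0.009  0.001 -0.054] axis [-0.067 -0.012  0.998] low [ 0.019  0.002 -0.17 ] u/z range [-0.008  0.026 -0.17   0.046]
```

View pics/tilt.png

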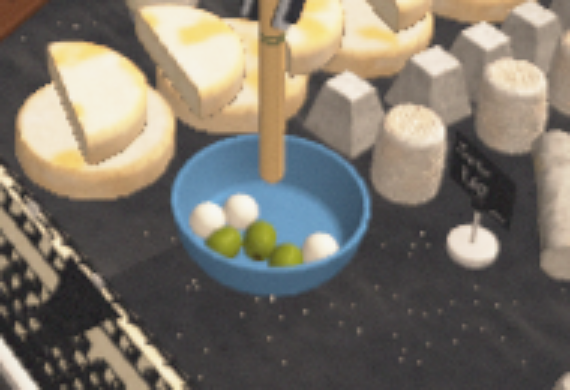

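Emit:
apply_moves --moves '[{"jaw":0,"offset":[-30.7,0,-22.3],"rot":[0,0,0]},{"jaw":0,"offset":[-12,0,16.4],"rot":[0,0,0]},{"jaw":0,"offset":[-12,0,16.4],"rot":[0,0,0]},{"jaw":0,"offset":[-12,0,16.4],"rot":[0,0,0]},{"jaw":0,"offset":[0,0,0],"rot":[0,0,0]}]'

```text
time_s: 16.55
eef_pos: [0.5797, -0.2536, 0.1829]
eef_rot: [-0.304, -0.191, 0.931, -0.061]
wrist_force: [-0.3, -0.4, -0.1]
opening: 0.215
grasp_force: 59.0
```

```bash
python3 go.py .546 -.2692 .185; python3 stick.py
```

```text
t 16.55 pos [ 0.5797 -0.2536  0.1829] F [-0.3 -0.4 -0.1] open 0.215 g 59.0 q [-0.39  0.71  1.1  -0.44  1.78 -2.36]
shift mm [31.2 -1.1 20.2] turn deg [ 1.400e-01 -3.617e+01  2.000e-02]
predicted px [389.39456305 264.83199937]
predicted px [371.94040679 227.78802866]
[373 217  13  74 499] mean [ 0.009  0.001 -0.052] axis [-0.053 -0.018  0.998] low [ 0.014 -0.    -0.167] u/z range [-0.007  0.063 -0.167  0.057]
```

Emit:
apply_moves --moves '[{"jaw":0,"offset":[1.5,11.7,1.1],"rot":[0,0,0]},{"jaw":0,"offset":[4.4,10.6,3.2],"rot":[0,0,0]},{"jaw":0,"offset":[6.8,8.4,4.9],"rot":[0,0,0]},{"jaw":0,"offset":[8.6,5.4,6.2],"rot":[0,0,0]},{"jaw":0,"offset":[9.5,1.9,6.9],"rot":[0,0,0]}]'

```text
time_s: 17.23
eef_pos: [0.5306, -0.2328, 0.1854]
eef_rot: [-0.302, -0.192, 0.932, -0.062]
wrist_force: [0.0, 0.4, -0.7]
opening: 0.219
grasp_force: 59.0
```

Emit:
apply_moves --moves '[{"jaw":0,"offset":[9.5,-1.9,6.9],"rot":[0,0,0]},{"jaw":0,"offset":[8.6,-5.4,6.2],"rot":[0,0,0]},{"jaw":0,"offset":[6.8,-8.4,4.9],"rot":[0,0,0]},{"jaw":0,"offset":[4.4,-10.6,3.2],"rot":[0,0,0]},{"jaw":0,"offset":[1.5,-11.7,1.1],"rot":[0,0,0]}]'

```text
time_s: 17.85
eef_pos: [0.5113, -0.2845, 0.1851]
eef_rot: [-0.303, -0.191, 0.932, -0.062]
wrist_force: [2.6, 0.6, -0.1]
opening: 0.22
grasp_force: 58.6
```

```bash
python3 go.py .546 -.2692 .185; python3 stick.py; python3 bowl.py c1
```

```text
t 17.85 pos [ 0.5113 -0.2845  0.1851] F [ 2.6  0.6 -0.1] open 0.22 g 58.6 q [-0.46  0.58  1.3  -0.47  1.69 -2.39]
shift mm [-30.8   0.4 -22.2] turn deg [ 0.0e+00 -3.6e+01 -1.0e-02]
predicted px [376.13130951 281.38923149]
predicted px [355.71934312 245.15578746]
[357 233  15  74 505] mean [ 0.013  0.003 -0.051] axis [-0.102 -0.027  0.994] low [ 0.023  0.016 -0.164] u/z range [-0.006  0.039 -0.164  0.056]
bowl [ 0.56609887 -0.26060689] 294
```

View pics/c1.png

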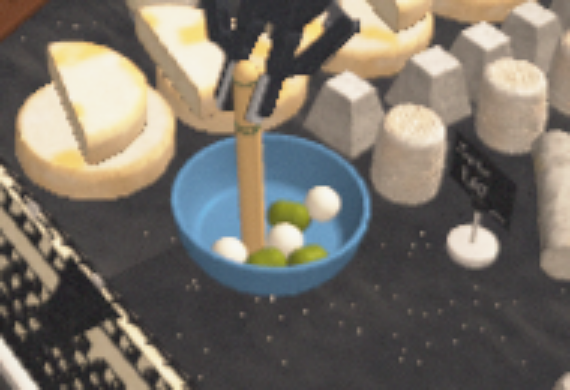

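Emit:
apply_moves --moves '[{"jaw":0,"offset":[-1.5,-11.7,-1.1],"rot":[0,0,0]},{"jaw":0,"offset":[-4.4,-10.6,-3.2],"rot":[0,0,0]},{"jaw":0,"offset":[-6.8,-8.4,-4.9],"rot":[0,0,0]},{"jaw":0,"offset":[-8.6,-5.4,-6.2],"rot":[0,0,0]},{"jaw":0,"offset":[-9.5,-1.9,-6.9],"rot":[0,0,0]}]'

```text
time_s: 18.58
eef_pos: [0.5603, -0.3024, 0.184]
eef_rot: [-0.305, -0.192, 0.931, -0.06]
wrist_force: [-3.5, 4.2, 0.5]
opening: 0.217
grasp_force: 60.4
```

Emit:
apply_moves --moves '[{"jaw":0,"offset":[-9.5,1.9,-6.9],"rot":[0,0,0]},{"jaw":0,"offset":[-8.6,5.4,-6.2],"rot":[0,0,0]},{"jaw":0,"offset":[-6.8,8.4,-4.9],"rot":[0,0,0]},{"jaw":0,"offset":[-4.4,10.6,-3.2],"rot":[0,0,0]},{"jaw":0,"offset":[-1.5,11.7,-1.1],"rot":[0,0,0]}]'

```text
time_s: 19.2
eef_pos: [0.5813, -0.2529, 0.1852]
eef_rot: [-0.302, -0.191, 0.932, -0.063]
wrist_force: [-3.0, -1.3, 0.4]
opening: 0.218
grasp_force: 60.7
```

```bash
python3 go.py .546 -.2692 .185; python3 stick.py; python3 bowl.py c2
```

```text
t 19.2 pos [ 0.5813 -0.2529  0.1852] F [-3.  -1.3  0.4] open 0.218 g 60.7 q [-0.39  0.71  1.1  -0.44  1.78 -2.36]
shift mm [31.3 -1.1 23. ] turn deg [-8.000e-02 -3.597e+01  2.000e-02]
predicted px [389.08345574 263.77441524]
predicted px [371.59746725 226.60288786]
[371 218  15  74 546] mean [ 0.007 -0.002 -0.055] axis [-0.023 -0.004  1.   ] low [ 0.009 -0.004 -0.168] u/z range [-0.008  0.034 -0.168  0.053]
bowl [ 0.57065999 -0.26539845] 319
```

Emit:
apply_moves --moves '[{"jaw":0,"offset":[-0.1,10.5,-0.1],"rot":[0,0,0]},{"jaw":0,"offset":[2.8,9.4,2],"rot":[0,0,0]},{"jaw":0,"offset":[5.2,7.2,3.7],"rot":[0,0,0]},{"jaw":0,"offset":[7,4.2,5],"rot":[0,0,0]},{"jaw":0,"offset":[7.9,0.7,5.7],"rot":[0,0,0]}]'

```text
time_s: 19.92
eef_pos: [0.5443, -0.2359, 0.1863]
eef_rot: [-0.3, -0.191, 0.932, -0.064]
wrist_force: [4.5, -3.8, 1.5]
opening: 0.222
grasp_force: 61.0
```

Emit:
apply_moves --moves '[{"jaw":0,"offset":[9.5,-1.9,6.9],"rot":[0,0,0]},{"jaw":0,"offset":[8.6,-5.4,6.2],"rot":[0,0,0]},{"jaw":0,"offset":[6.8,-8.4,4.9],"rot":[0,0,0]},{"jaw":0,"offset":[4.4,-10.6,3.2],"rot":[0,0,0]},{"jaw":0,"offset":[1.5,-11.7,1.1],"rot":[0,0,0]}]'

```text
time_s: 20.55
eef_pos: [0.5235, -0.2855, 0.1852]
eef_rot: [-0.302, -0.192, 0.932, -0.062]
wrist_force: [1.9, 1.5, 0.6]
opening: 0.22
grasp_force: 59.2
```

Emit:
apply_moves --moves '[{"jaw":0,"offset":[-1.5,-11.7,-1.1],"rot":[0,0,0]},{"jaw":0,"offset":[-4.4,-10.6,-3.2],"rot":[0,0,0]},{"jaw":0,"offset":[-6.8,-8.4,-4.9],"rot":[0,0,0]},{"jaw":0,"offset":[-8.6,-5.4,-6.2],"rot":[0,0,0]},{"jaw":0,"offset":[-9.5,-1.9,-6.9],"rot":[0,0,0]}]'

```text
time_s: 21.18
eef_pos: [0.5717, -0.3048, 0.1844]
eef_rot: [-0.305, -0.191, 0.931, -0.061]
wrist_force: [-5.3, 2.6, 0.7]
opening: 0.216
grasp_force: 60.7
```

Emit:
apply_moves --moves '[{"jaw":0,"offset":[-9.5,1.9,-6.9],"rot":[0,0,0]},{"jaw":0,"offset":[-8.6,5.4,-6.2],"rot":[0,0,0]},{"jaw":0,"offset":[-6.8,8.4,-4.9],"rot":[0,0,0]},{"jaw":0,"offset":[-4.4,10.6,-3.2],"rot":[0,0,0]},{"jaw":0,"offset":[-1.5,11.7,-1.1],"rot":[0,0,0]}]'

```text
time_s: 21.8
eef_pos: [0.593, -0.255, 0.1859]
eef_rot: [-0.302, -0.191, 0.932, -0.063]
wrist_force: [-2.3, -2.1, -0.2]
opening: 0.217
grasp_force: 61.5
```

```bash
python3 go.py .546 -.2692 .185; python3 stick.py; python3 bowl.py c3
```

```text
t 21.8 pos [ 0.593  -0.255   0.1859] F [-2.3 -2.1 -0.2] open 0.217 g 61.5 q [-0.38  0.73  1.06 -0.44  1.8  -2.36]
shift mm [39.   5.5 29.4] turn deg [-1.600e-01 -3.598e+01 -1.000e-02]
predicted px [393.07349246 262.4072298 ]
predicted px [376.23644213 225.13195975]
[374 220  13  72 545] mean [ 0.004 -0.003 -0.055] axis [0.006 0.021 1.   ] low [-0.001 -0.003 -0.169] u/z range [-0.007  0.06  -0.169  0.046]
bowl [ 0.57179947 -0.26581257] 343
```

Emit:
apply_moves --moves '[{"jaw":0,"offset":[-0.9,11.7,-0.7],"rot":[0,0,0]},{"jaw":0,"offset":[2,10.6,1.4],"rot":[0,0,0]},{"jaw":0,"offset":[4.4,8.4,3.1],"rot":[0,0,0]},{"jaw":0,"offset":[6.2,5.4,4.4],"rot":[0,0,0]},{"jaw":0,"offset":[7.1,1.9,5.1],"rot":[0,0,0]}]'

```text
time_s: 22.52
eef_pos: [0.5567, -0.229, 0.1859]
eef_rot: [-0.302, -0.191, 0.932, -0.063]
wrist_force: [0.4, -0.1, -0.1]
opening: 0.216
grasp_force: 61.5
```

Emit:
apply_moves --moves '[{"jaw":0,"offset":[9.5,-1.9,6.9],"rot":[0,0,0]},{"jaw":0,"offset":[8.6,-5.4,6.2],"rot":[0,0,0]},{"jaw":0,"offset":[6.8,-8.4,4.9],"rot":[0,0,0]},{"jaw":0,"offset":[4.4,-10.6,3.2],"rot":[0,0,0]},{"jaw":0,"offset":[1.5,-11.7,1.1],"rot":[0,0,0]}]'

```text
time_s: 23.15
eef_pos: [0.5359, -0.2799, 0.1852]
eef_rot: [-0.304, -0.191, 0.931, -0.061]
wrist_force: [0.0, 0.4, -1.0]
opening: 0.213
grasp_force: 61.4
```

Emit:
apply_moves --moves '[{"jaw":0,"offset":[-1.5,-11.7,-1.1],"rot":[0,0,0]},{"jaw":0,"offset":[-4.4,-10.6,-3.2],"rot":[0,0,0]},{"jaw":0,"offset":[-6.8,-8.4,-4.9],"rot":[0,0,0]},{"jaw":0,"offset":[-8.6,-5.4,-6.2],"rot":[0,0,0]},{"jaw":0,"offset":[-9.5,-1.9,-6.9],"rot":[0,0,0]}]'

```text
time_s: 23.78
eef_pos: [0.5868, -0.2996, 0.1849]
eef_rot: [-0.303, -0.191, 0.931, -0.062]
wrist_force: [-0.1, -0.3, -0.7]
opening: 0.22
grasp_force: 61.4
```

Emit:
apply_moves --moves '[{"jaw":0,"offset":[-9.5,1.9,-6.9],"rot":[0,0,0]},{"jaw":0,"offset":[-8.6,5.4,-6.2],"rot":[0,0,0]},{"jaw":0,"offset":[-6.8,8.4,-4.9],"rot":[0,0,0]},{"jaw":0,"offset":[-4.4,10.6,-3.2],"rot":[0,0,0]},{"jaw":0,"offset":[-1.5,11.7,-1.1],"rot":[0,0,0]}]'

```text
time_s: 24.4
eef_pos: [0.6065, -0.2481, 0.1854]
eef_rot: [-0.303, -0.192, 0.932, -0.062]
wrist_force: [0.8, -0.0, -0.8]
opening: 0.215
grasp_force: 61.4
```

```bash
python3 go.py .546 -.2692 .185; python3 stick.py; python3 bowl.py c4; python3 - <<'E'
from h import *
im,d=ctrl.camera("scene");W=cloud("scene",d);hsv=cv2.cvtColor(im,cv2.COLOR_RGB2HSV);C=[.5718,-.2658,0]
z=np.load("/tmp/scene.npz")
for I,D in ((z["im"],z["d"]),(im,d)):
    h=cv2.cvtColor(I,cv2.COLOR_RGB2HSV);w=cloud("scene",D);rr=(np.hypot(w[...,0]-C[0],w[...,1]-C[1])<.065)&(w[...,2]>.012)&(w[...,2]<.045)
    for nm,m in [("white",rr&(h[...,1]<70)&(h[...,2]>140)),("green",rr&(h[...,0]>25)&(h[...,0]<60)&(h[...,1]>90))]:
        n,l,s,c=cv2.connectedComponentsWithStats(m.astype(np.uint8),connectivity=4)
        print(nm,[(int(s[i,4]),np.round(w[l==i].mean(0)*1000).tolist()) for i in range(1,n) if s[i,4]>10])
E
```

```text
t 24.4 pos [ 0.6065 -0.2481  0.1854] F [ 0.8 -0.  -0.8] open 0.215 g 61.4 q [-0.37  0.76  1.01 -0.44  1.82 -2.36]
shift mm [51.5  4.5 37.9] turn deg [-3.000e-02 -3.599e+01  5.000e-02]
predicted px [395.44066496 259.2702104 ]
predicted px [379.11698868 221.88185493]
[376 217  14  72 546] mean [ 0.002 -0.003 -0.055] axis [0.022 0.019 1.   ] low [ 0.007 -0.008 -0.168] u/z range [-0.015  0.033 -0.168  0.046]
bowl [ 0.5707045  -0.26561886] 356
white [(223, [585.0, -292.0, 29.0]), (99, [534.0, -294.0, 31.0])]
green [(95, [590.0, -243.0, 29.0]), (211, [535.0, -249.0, 28.0])]
white [(178, [558.0, -229.0, 31.0]), (111, [555.0, -301.0, 30.0])]
green [(186, [588.0, -247.0, 29.0]), (84, [524.0, -261.0, 30.0])]
```

Emit:
apply_moves --moves '[{"jaw":0,"offset":[1.5,11.7,1.1],"rot":[0,0,0]},{"jaw":0,"offset":[4.4,10.6,3.2],"rot":[0,0,0]},{"jaw":0,"offset":[6.8,8.4,4.9],"rot":[0,0,0]},{"jaw":0,"offset":[8.6,5.4,6.2],"rot":[0,0,0]},{"jaw":0,"offset":[9.5,1.9,6.9],"rot":[0,0,0]}]'

```text
time_s: 25.18
eef_pos: [0.5561, -0.2297, 0.1861]
eef_rot: [-0.302, -0.191, 0.932, -0.063]
wrist_force: [-0.2, -0.8, -0.0]
opening: 0.221
grasp_force: 61.5
```

Emit:
apply_moves --moves '[{"jaw":0,"offset":[9.5,-1.9,6.9],"rot":[0,0,0]},{"jaw":0,"offset":[8.6,-5.4,6.2],"rot":[0,0,0]},{"jaw":0,"offset":[6.8,-8.4,4.9],"rot":[0,0,0]},{"jaw":0,"offset":[4.4,-10.6,3.2],"rot":[0,0,0]},{"jaw":0,"offset":[1.5,-11.7,1.1],"rot":[0,0,0]}]'

```text
time_s: 25.8
eef_pos: [0.5361, -0.2797, 0.1852]
eef_rot: [-0.303, -0.191, 0.931, -0.062]
wrist_force: [0.0, -0.5, -0.3]
opening: 0.212
grasp_force: 61.0
```

Emit:
apply_moves --moves '[{"jaw":0,"offset":[-1.5,-11.7,-1.1],"rot":[0,0,0]},{"jaw":0,"offset":[-4.4,-10.6,-3.2],"rot":[0,0,0]},{"jaw":0,"offset":[-6.8,-8.4,-4.9],"rot":[0,0,0]},{"jaw":0,"offset":[-8.6,-5.4,-6.2],"rot":[0,0,0]},{"jaw":0,"offset":[-9.5,-1.9,-6.9],"rot":[0,0,0]}]'

```text
time_s: 26.42
eef_pos: [0.5869, -0.2998, 0.185]
eef_rot: [-0.303, -0.191, 0.931, -0.062]
wrist_force: [0.1, -0.3, -0.5]
opening: 0.216
grasp_force: 60.7
```

Emit:
apply_moves --moves '[{"jaw":0,"offset":[-9.5,1.9,-6.9],"rot":[0,0,0]},{"jaw":0,"offset":[-8.6,5.4,-6.2],"rot":[0,0,0]},{"jaw":0,"offset":[-6.8,8.4,-4.9],"rot":[0,0,0]},{"jaw":0,"offset":[-4.4,10.6,-3.2],"rot":[0,0,0]},{"jaw":0,"offset":[0,0,0],"rot":[0,0,0]}]'

```text
time_s: 27.05
eef_pos: [0.6096, -0.2592, 0.1855]
eef_rot: [-0.303, -0.192, 0.931, -0.062]
wrist_force: [0.1, -0.1, -0.6]
opening: 0.213
grasp_force: 60.6
```

```bash
python3 go.py .546 -.2692 .185; python3 stick.py; python3 bowl.py c5; python3 - <<'E'
import cv2,numpy as np
a=np.vstack([np.hstack([cv2.resize(cv2.imread(f"pics/{n}.png")[110:310,160:380],(400,364)) for n in r])[:300] for r in (("stir1","c2"),("c3","c5"))])
cv2.imwrite("pics/cmp.png",a)
E
```

```text
t 27.05 pos [ 0.6096 -0.2592  0.1855] F [ 0.1 -0.1 -0.6] open 0.213 g 60.6 q [-0.38  0.77  0.99 -0.44  1.82 -2.37]
shift mm [50.1 15.9 37. ] turn deg [-1.0e-02 -3.6e+01  1.2e-01]
predicted px [399.6040495 261.5695189]
predicted px [383.79155099 224.26499223]
[380 219  15  71 539] mean [ 0.004 -0.    -0.056] axis [0.001 0.007 1.   ] low [ 0.004 -0.002 -0.169] u/z range [-0.006  0.041 -0.169  0.047]
bowl [ 0.56966829 -0.26037291] 337
```

View pics/cmp.png

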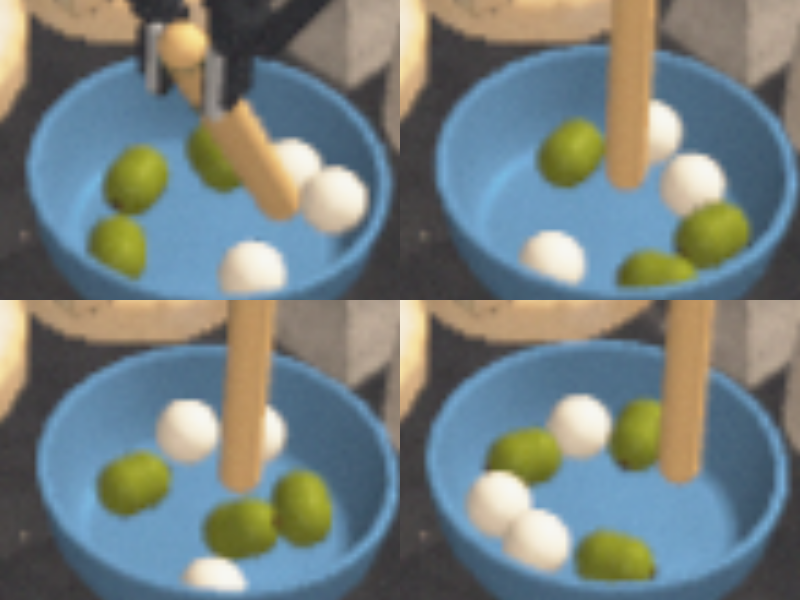

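Emit:
apply_moves --moves '[{"jaw":0,"offset":[20.6,0,-28.3],"rot":[0,0,0]},{"jaw":0,"offset":[20.6,0,-28.3],"rot":[0,0,0]},{"jaw":0,"offset":[43.4,6,11.7],"rot":[0,-10,0]},{"jaw":0,"offset":[44.8,6,4],"rot":[0,-10,0]},{"jaw":0,"offset":[44.8,6,-3.8],"rot":[0,-10,0]}]'

```text
time_s: 27.78
eef_pos: [0.4854, -0.2946, 0.3048]
eef_rot: [-0.048, -0.201, 0.978, -0.012]
wrist_force: [-0.6, -1.7, 1.5]
opening: 0.213
grasp_force: 60.9
```

Emit:
apply_moves --moves '[{"jaw":0,"offset":[0,0,0],"rot":[0,0,0]},{"jaw":0,"offset":[0,0,0],"rot":[0,0,0]},{"jaw":0,"offset":[0,0,0],"rot":[0,0,0]},{"jaw":0,"offset":[0,0,0],"rot":[0,0,0]},{"jaw":0,"offset":[0,0,0],"rot":[0,0,0]}]'

```text
time_s: 28.4
eef_pos: [0.4872, -0.2931, 0.3025]
eef_rot: [-0.052, -0.202, 0.978, -0.01]
wrist_force: [-0.2, -0.7, -1.1]
opening: 0.215
grasp_force: 60.8
```

```bash
cat > axis.py <<'E'
# cylinder fit (r=10 mm) to the held stick, passing by the grasp point: angle from vertical, tip end
from h import *
from scipy.optimize import least_squares as LS
from scipy.spatial.transform import Rotation as R
s=ctrl.get_obs();q=s["eef_rot"];M=R.from_quat([q[1],q[2],q[3],q[0]]).as_matrix()
g=s["eef_pos"]-M[:,2]*ctrl.pinch_z;u=np.array([.919,.394,0]);y=np.array([-.394,.919,0])
for cam in ["scene","top"]:
    im,d=ctrl.camera(cam);rel=cloud(cam,d)-g;h=cv2.cvtColor(im,cv2.COLOR_RGB2HSV)
    m=(d>0)&(abs(rel@y)<.025)&(rel@u>-.05)&(rel@u<.2)&(rel[...,2]<.05)&(np.linalg.norm(rel,axis=-1)<.2)&(rel[...,2]>-.19)&(h[...,0]<30)&(h[...,1]>60)&(rel[...,2]+g[2]>.09)
    p=rel[m]
    def f(x):
        v=u*np.sin(x[0])*np.cos(x[1])+y*np.sin(x[1])-np.array([0,0,1])*np.cos(x[0])*np.cos(x[1])
        return np.linalg.norm(np.cross(p-y*x[2]-u*x[3],v),axis=1)-.01
    o=LS(f,[.5,0,0,0],loss='soft_l1',f_scale=.002);a,b,c,e=o.x
    v=u*np.sin(a)*np.cos(b)+y*np.sin(b)-np.array([0,0,1])*np.cos(a)*np.cos(b)
    t=(p-y*c-u*e)@v
    print(cam,len(p),"tilt",np.degrees([a,b]).round(1),"off y,u mm",np.round([c*1e3,e*1e3],1),"reach mm",np.round(np.percentile(t,[0,2,98,100])*1e3,1),"res",np.round(np.median(abs(o.fun))*1e3,2))
    
print("grasp",g,"tip(178)",g+y*c+u*e+.178*v)
E
python3 axis.py; python3 go.py .483 -.2955 .303
```

```text
scene 424 tilt [29.5 -0. ] off y,u mm [ 1.3 -0.8] reach mm [-31.2 -28.7 176.7 183.4] res 0.75
top 69 tilt [29.   1.1] off y,u mm [-2.6 -0.6] reach mm [-32.8 -28.9 178.3 182.2] res 0.99
grasp [ 0.48901228 -0.29239348  0.32108583] tip(178) [ 0.56748027 -0.25775597  0.16548713]
t 28.5 pos [ 0.4869 -0.2934  0.3028] F [ 0.  -0.3 -1.4] open 0.216 g 60.8 q [-0.7   0.16  1.49 -0.09  1.54 -2.67]
shift mm [ 4.4 -0.4  0.3] turn deg [ 0.05 -6.03  0.09]
```

Emit:
apply_moves --moves '[{"jaw":0,"offset":[-15,35,-1.6],"rot":[0,0,0]},{"jaw":0,"offset":[-21,50,-2.2],"rot":[0,0,0]},{"jaw":0,"offset":[-21,50,-2.2],"rot":[0,0,0]},{"jaw":0,"offset":[-21,50,-2.2],"rot":[0,0,0]},{"jaw":0,"offset":[-21,50,-2.2],"rot":[0,0,0]}]'

```text
time_s: 29.12
eef_pos: [0.4851, -0.0368, 0.3036]
eef_rot: [-0.051, -0.201, 0.978, -0.011]
wrist_force: [1.4, -0.3, -1.0]
opening: 0.217
grasp_force: 60.7
```

Emit:
apply_moves --moves '[{"jaw":0,"offset":[-21,50,-2.2],"rot":[0,0,0]},{"jaw":0,"offset":[-21,50,-2.2],"rot":[0,0,0]},{"jaw":0,"offset":[-17,40,-1.8],"rot":[0,0,0]},{"jaw":0,"offset":[-10,25,-1],"rot":[0,0,0]},{"jaw":0,"offset":[0,0,0],"rot":[0,0,0]}]'

```text
time_s: 29.75
eef_pos: [0.4837, 0.1422, 0.3033]
eef_rot: [-0.051, -0.203, 0.978, -0.011]
wrist_force: [-0.0, -0.0, -0.5]
opening: 0.217
grasp_force: 60.7
```

```bash
python3 axis.py; python3 go.py .4853 .1415 .3036;python3 go.py .4623 .1316 .1736
```

```text
scene 381 tilt [27.7  0.5] off y,u mm [0.6 0.2] reach mm [-30.7 -28.7 176.8 182.9] res 1.78
top 3 tilt [33.9 18.6] off y,u mm [ 3.9 -2.4] reach mm [-29.9 -29.8 -21.8 -21.6] res 0.0
grasp [0.48545882 0.14292625 0.32189756] tip(178) [0.54574776 0.23484409 0.18183241]
t 29.85 pos [0.4839 0.1402 0.3033] F [ 0.2 -0.  -0.6] open 0.216 g 60.7 q [ 0.07  0.04  1.62 -0.04  1.58 -1.91]
shift mm [-1.7  0.6 -0.5] turn deg [-0.03 -6.02  0.06]
t 29.85 pos [0.4839 0.1402 0.3033] F [ 0.2 -0.  -0.6] open 0.216 g 60.7 q [ 0.07  0.04  1.62 -0.04  1.58 -1.91]
shift mm [  9.5   0.7 131.4] turn deg [-0.03 -6.02  0.06]
```

Emit:
apply_moves --moves '[{"jaw":0,"offset":[0.7,0.5,20.2],"rot":[0,0,0]},{"jaw":0,"offset":[0.7,0,25.2],"rot":[0,0,0]},{"jaw":0,"offset":[0.7,0,25.2],"rot":[0,0,0]},{"jaw":0,"offset":[0.7,0,20.2],"rot":[0,0,0]},{"jaw":0,"offset":[0.7,0,10.2],"rot":[0,0,0]}]'

```text
time_s: 30.48
eef_pos: [0.4704, 0.1341, 0.2022]
eef_rot: [-0.052, -0.2, 0.978, -0.011]
wrist_force: [-0.7, 0.5, -0.3]
opening: 0.215
grasp_force: 60.7
```

Emit:
apply_moves --moves '[{"jaw":0,"offset":[0,0,0],"rot":[0,0,0]},{"jaw":0,"offset":[1,0,5],"rot":[0,0,0]},{"jaw":0,"offset":[1,0,5],"rot":[0,0,0]},{"jaw":0,"offset":[1,0,5],"rot":[0,0,0]},{"jaw":0,"offset":[0,0,0],"rot":[0,0,0]}]'

```text
time_s: 31.1
eef_pos: [0.4662, 0.1335, 0.1883]
eef_rot: [-0.052, -0.201, 0.978, -0.01]
wrist_force: [0.0, -0.3, -0.6]
opening: 0.218
grasp_force: 60.7
```

```bash
python3 axis.py; python3 go.py .4623 .1316 .1736
```

```text
scene 392 tilt [17.7 -4.2] off y,u mm [ 0.2 -2.8] reach mm [-29.2 -26.3 124.8 132.5] res 4.8
top 1 tilt [28.7 -0. ] off y,u mm [ 23.7 -20.5] reach mm [7.6 7.6 7.6 7.6] res 0.0
grasp [0.46803975 0.13431359 0.20686977] tip(178) [0.51834257 0.1816471  0.05066441]
t 31.2 pos [0.4667 0.1336 0.1888] F [ 0.6  0.2 -0.5] open 0.219 g 60.7 q [ 0.06  0.1   1.79 -0.04  1.35 -1.91]
shift mm [ 3.2 -0.1 15.6] turn deg [-0.   -6.    0.02]
```

Emit:
apply_moves --moves '[{"jaw":0,"offset":[0.7,0,3.5],"rot":[0,0,0]},{"jaw":0,"offset":[0.7,0,3.5],"rot":[0,0,0]},{"jaw":0,"offset":[0.7,0,3.5],"rot":[0,0,0]},{"jaw":0,"offset":[0.5,0,2.5],"rot":[0,0,0]},{"jaw":0,"offset":[0,0,0],"rot":[0,0,0]}]'

```text
time_s: 31.82
eef_pos: [0.4633, 0.1319, 0.176]
eef_rot: [-0.051, -0.201, 0.978, -0.011]
wrist_force: [1.2, -1.1, -1.9]
opening: 0.218
grasp_force: 60.7
```

```bash
python3 go.py .4623 .1316 .1736
```

```text
t 31.82 pos [0.4633 0.1319 0.176 ] F [ 1.2 -1.1 -1.9] open 0.218 g 60.7 q [ 0.05  0.11  1.81 -0.04  1.32 -1.91]
shift mm [0.8 0.1 2.5] turn deg [-0.02 -5.97  0.01]
```

Emit:
apply_moves --moves '[{"jaw":0,"offset":[0.5,0,1.5],"rot":[0,0,0]},{"jaw":0,"offset":[0.3,0,1.2],"rot":[0,0,0]},{"jaw":0,"offset":[0.3,0,1],"rot":[0,0,0]},{"jaw":0,"offset":[0,0,0],"rot":[0,0,0]},{"jaw":0,"offset":[0,0,0],"rot":[0,0,0]}]'

```text
time_s: 32.45
eef_pos: [0.4632, 0.1312, 0.174]
eef_rot: [-0.049, -0.201, 0.978, -0.011]
wrist_force: [2.2, -1.9, 6.7]
opening: 0.214
grasp_force: 61.5
```

```bash
python3 go.py .4623 .1316 .1736
```

```text
t 32.45 pos [0.4632 0.1312 0.174 ] F [ 2.2 -1.9  6.7] open 0.214 g 61.5 q [ 0.05  0.11  1.82 -0.04  1.31 -1.91]
shift mm [0.7 0.8 0.4] turn deg [-0.1  -5.8   0.02]
```

```bash
cat > home.py <<'E'
from h import *
from scipy.optimize import least_squares as LS
im,d=ctrl.camera("scene");W=cloud("scene",d);h=cv2.cvtColor(im,cv2.COLOR_RGB2HSV)
u=np.array([.919,.394,0]);y=np.array([-.394,.919,0]);C=np.array([.5176,.1524,0]);r=W-C
m=(d>0)&(abs(r@y)<.022)&(r@u>-.1)&(r@u<.06)&(r[...,2]>.03)&(r[...,2]<.23)&(h[...,0]<30)&(h[...,1]>60)&(h[...,2]>140)
p=np.c_[r[m]@u,r[m]@y,r[m][:,2]]*1000
a=np.array([-.5,0,.866]);F=np.array([30,0,36.])
q=p-F;t=q@a;n=np.array([.866,0,.5]);print(len(p),"along max(210)",np.percentile(t,[1,99,100]).round(1))
for lo,hi in ((20,70),(70,125),(150,210)):
    k=(t>lo)&(t<hi);print(lo,hi,k.sum(),"normal/top pct95 (10)",np.percentile(q[k]@n,95).round(1) if k.any() else None,"y mean",q[k][:,1].mean().round(1))
E
python3 home.py
```

```text
127 along max(210) [ -6.  209.2 209.6]
20 70 16 normal/top pct95 (10) 11.1 y mean -7.6
70 125 27 normal/top pct95 (10) 10.8 y mean -6.2
150 210 48 normal/top pct95 (10) 7.8 y mean -1.1
```

Emit:
apply_moves --moves '[{"jaw":0.0,"offset":[0,0,0],"rot":[0,0,0]},{"jaw":0.0,"offset":[0,0,0],"rot":[0,0,0]},{"jaw":0.25,"offset":[0,0,0],"rot":[0,0,0]},{"jaw":0.3,"offset":[0,0,0],"rot":[0,0,0]},{"jaw":0.35,"offset":[0,0,0],"rot":[0,0,0]}]'

```text
time_s: 33.12
eef_pos: [0.4609, 0.1316, 0.1719]
eef_rot: [-0.052, -0.201, 0.978, -0.01]
wrist_force: [0.1, -0.1, 0.1]
opening: 0.349
grasp_force: 0.0
```

```bash
python3 home.py; python3 go.py .4623 .1316 .1736
```

```text
133 along max(210) [ -7.6 209.  210.5]
20 70 17 normal/top pct95 (10) 11.4 y mean -8.0
70 125 23 normal/top pct95 (10) 10.0 y mean -9.1
150 210 55 normal/top pct95 (10) 6.1 y mean -3.8
t 33.17 pos [0.4611 0.1315 0.172 ] F [0.2 0.4 0.9] open 0.349 g 0.0 q [ 0.05  0.11  1.82 -0.04  1.31 -1.91]
shift mm [-1.  -0.4 -1.8] turn deg [ 0.04 -6.07  0.03]
```

Emit:
apply_moves --moves '[{"jaw":0.6,"offset":[0,0,0],"rot":[0,0,0]},{"jaw":0.9,"offset":[0,0,0],"rot":[0,0,0]},{"jaw":1,"offset":[0,0,0],"rot":[0,0,0]},{"jaw":1,"offset":[0,0,-15],"rot":[0,0,0]},{"jaw":1,"offset":[0,0,-30],"rot":[0,0,0]}]'

```text
time_s: 33.8
eef_pos: [0.4653, 0.1332, 0.2176]
eef_rot: [-0.052, -0.201, 0.978, -0.01]
wrist_force: [-0.3, 0.1, -0.2]
opening: 0.998
grasp_force: 0.0
```

Emit:
apply_moves --moves '[{"jaw":1,"offset":[0,0,-40],"rot":[0,0,0]},{"jaw":1,"offset":[0,0,-40],"rot":[0,0,0]},{"jaw":1,"offset":[0,0,-20],"rot":[0,0,0]},{"jaw":1,"offset":[0,0,0],"rot":[0,0,0]},{"jaw":1,"offset":[0,0,0],"rot":[0,0,0]}]'

```text
time_s: 34.42
eef_pos: [0.4751, 0.1373, 0.316]
eef_rot: [-0.052, -0.201, 0.978, -0.01]
wrist_force: [0.0, 0.3, -0.9]
opening: 0.997
grasp_force: 0.0
```

```bash
python3 home.py; python3 go.py .4623 .1316 .1736; python3 bowl.py end; python3 -c "
from bench import ctrl
print(ctrl.hand_in())"
```

```text
186 along max(210) [ -3.  210.2 212.1]
20 70 19 normal/top pct95 (10) 11.0 y mean -9.5
70 125 23 normal/top pct95 (10) 8.7 y mean -8.6
150 210 103 normal/top pct95 (10) 6.8 y mean -5.0
t 34.48 pos [0.4749 0.1373 0.3156] F [-0.4 -0.3 -0.1] open 0.999 g 0.0 q [ 0.06  0.02  1.62 -0.04  1.61 -1.91]
shift mm [ -1.4  -0.4 142.6] turn deg [ 0.04 -6.11  0.02]
bowl [ 0.56937519 -0.26017423] 356
the job is handed in; nothing more can be done
None
```

I stirred the bowl, laid the stick back in its rest with the tip on the stop, let go and handed the job in at about 34 s. The stick slipped about 10° in the fingers on the early circles, so I straightened it and stirred four more at full depth. The bowl ended about 7 mm from its start and nothing was seen to spill, but I could not confirm that at least four pieces had moved over 25 mm, and the hand-in returned no verdict.

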